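# Take one parts cup from the nested red stack

## Task

Lay out an empty parts cup for the next wiring exercise: lift only the top cup off the stack of nested red cups and set it down, upright and let go, on the white round patch of the wiring board, lowering it in the gripper rather than dropping it. The other red cups must stay nested where they stand, and the blue stack must be left alone.

Things in the scene. Friction and masses are not known exactly. Their poses are not given: they have to be found in the camera images.
- red_top: Top of three identical stiff red cups, nested in a stack standing loose on the table. 42 to 84 g, round, 50 mm high: solid foot 42 mm across (0 to 26 mm), above it a straight band 52 mm across (26 to 50 mm), wall 3 mm, well 21 mm deep. Nested cups repeat every 29 mm, with 2 mm side play and a 5 mm gap between its band and the next rim. Origin: centre of underside, z up; rim 50 mm above it.
- red_second: The identical red cup directly under the top one, itself nested in a third red cup that stands on the table; must stay. Origin: centre of its underside, z up, 29 mm above the table; its rim is 50 mm above the origin, that of the top cup 108 mm above the table.
- blue_top: Top cup of a second, separate stack of three nested cups, the same but blue; leave it alone. The two stacks may stand in either order, at least 120 mm apart between centres. Origin: centre of its underside, z up.
- patch (a point): Centre of a flat white round patch, 78 mm across, on the top face of a fixed grey wiring board (200 x 220 x 12 mm); it lies 12 mm above the table. z up; the board's x axis points away from a row of terminals (42 mm in x, 132 mm in y, top 54 mm above the table) whose middle is 105 mm from this point in -x. The rest of the board is flat.
Mind the look-alikes: they are no part of the job. Leave any turquoise look-alike of the red_top alone. What is shaped like the red_second but yellow is not meant.

How it is judged:
On the way, in this order (a step that is already met when the one before it is completed fails the run):
1. the top red cup is held clear above the second one (z of red_top in the frame of red_second above 0.055 m and contact force between the fingers and red_top above 0.3 N), for 0.1 s.
2. the cup, still in the gripper, is lowered to within 15 mm of the white patch (horizontal distance between red_top and patch below 0.025 m and z of red_top in the frame of patch below 0.015 m and contact force between the fingers and red_top above 0.3 N), for 0.05 s.
At the end, for the whole second after the job is handed in: The top red cup stands upright (within 10 degrees), released and at rest on the board, its centre within 18 mm of the centre of the white patch; the second red cup is still upright in its stack, within 20 mm of where it began, and the top blue cup is within 20 mm of where it began (horizontal distance between red_top and patch below 0.018 m and z of red_top in the frame of patch between -0.004 and 0.004 m and angle between each of red_top, red_second's own z axis and vertical below 0.17 rad and linear speed of red_top below 0.02 m/s and contact force between the fingers and red_top below 0.05 N and distance of each of red_second, blue_top from where it was at the start of the episode below 0.02 m); the robot touches nothing.
It fails at once if the second red cup is dragged up by more than 10 mm or shifted by more than 20 mm (height (world z) of red_second above 0.039 m or distance of red_second from where it was at the start of the episode above 0.02 m).
It fails at once if the top blue cup is moved by more than 20 mm (distance of blue_top from where it was at the start of the episode above 0.02 m).
It also fails if it takes over 38 s, if anything falls off the work surface, if the arm or the gripper's body presses on something with over 40 N, if the wrist force passes 120 N, or if a joint passes its speed limit or range.

## Robot

A 7-joint arm with a two-finger parallel gripper is mounted at the origin on the work surface. World frame = base frame: x ahead of the robot, y to its left, z up, the work surface at z = 0. Lengths are in m, angles in rad, forces in N, time in s.
With the tool pointing down it reaches from about 0.4 to 0.85 m from the base axis. Payload 10.4 kg.
Tool frame: the origin (TCP) lies midway between the tips of the shut fingers; the grasp point (between the pads) lies 19 mm behind it; z points along the fingers, x is the direction in which the jaws open and shut, and the axes are right-handed (so a half turn about z gives the same grasp; the last joint's range is limited). The gripper opens to 87 mm and grips with 3 to 60 N. Pads are 19 mm wide; open, the fingers measure 117 mm over their backs; the gripper's body (75 mm by 190 mm) begins 51 mm behind the grasp point.
Start: joints at [-1.3, 0.332, -0.065, 1.46, 0.022, 1.35, -0.088], TCP at [0.181, 0.598, 0.19] pointing down, gripper open.
Joint ranges: [-2.6, 2.6], [-0.5, 2.12], [-1.47, 1.34], [0.16, 2.42], [-1.27, 4.41], [0.06, 2.06], [-2.6, 2.6]. Speed limits (rad/s): [2.22, 2.22, 2.79, 2.79, 3.14, 3.14, 3.14].

## Interface

Orientations are given as a unit quaternion [x, y, z, w].
In Python, from bench import r gives the robot as it stands. The module is installed in compiled form; this text tells all that it offers.
- The arm moves only by the tool play_rows, never from a script. Its argument "commands" is a list of rows, each a list of 7 numbers: the shift along the world's x, y, z in cm, then the turn, a rotation vector about the world's x, y, z in rad, then the finger opening in cm, from 0 to 8.7. A call has 1 to 20 rows; each row shifts and turns the commanded pose from where the row before left it; what a row does not reach is not made up. A row lasts 1/8 s, in which the tool goes at most 62.5 mm and 10.7 degrees, less where a joint would pass 70% of its speed; a pose out of reach is approached as far as the arm can. A call is refused whole if a number of a shift passes 6.25 or a number of a turn 0.188, either way. A call with a gripper value outside its range is refused whole. The fingers move at their own pace and stop on an object; "grip_force" is the grip in N (left out, the last holds). Time passes only in rows, so rows that do not move let the fingers close. It gives the time, the measured TCP pose, the force and the opening at its end, in the units of the state.
- r.read_state(): the state, without advancing time (a new reading comes with each control period).
- r.camera(name): name is "side" or "top" or "wrist"; returns a dict with "img" (400x640x3 uint8, red, green, blue), "K" (3x3 intrinsics, pixels), "k1" (the pictures are not rectified: a ray, as slopes to the right and down, at radius r is drawn at 1 + k1 r^2 times it, then the intrinsics apply), "camera_from_world" (4x4, takes a point from world to camera coordinates). Camera axes: x right, y down, z forward; pixel columns grow to the right and rows downward; lengths in m; the calibration is good to about 2 mm. A picture is of the moment at which its call begins. There is no depth.
- r.close_job(): hands the job in, once; it reports no verdict.
The state is a dict: "time": time; "joint_positions": joint angles; "joint_vel": joint speeds; "joint_torque": joint torques, N m; "ee_pos": TCP position; "eef_rot": TCP orientation; "ft_force": force on the tool from outside, world axes, zero at the start; "torque": the same for the moment, N m; "width": finger opening in m.
Only numpy, scipy, OpenCV 4.12 (cv2) and the standard library are available. Lean on these libraries where they do the work, as an engineer would, in place of code of your own. Each camera call takes 0.05 s, during which the arm holds its last target. There are 200 camera calls.

## Working session

There is one attempt and no reset: what is moved stays moved. The work goes in short steps, Python scripts to look and compute and a tool call to move; the robot and the scene stay as the last step left them, time stands still between calls to the robot, and variables do not carry over. Pictures are saved under pics/ and viewed, about 8 in all and at most 12, crops included, and the job is handed in when it is done.

Besides the shell and the picture viewer there is one more tool, called after ">>>" in YAML: its name, and indented under it one key for each argument. play_rows: Moves the arm, as the interface text tells. Its arguments: {"type":"object","properties":{"commands":{"type":"array","items":{"type":"array","items":{"type":"number"}}},"grip_force":{"type":"number"}},"required":["commands"]}

```bash
mkdir -p pics; cat > h.py <<'E'
import numpy as np, cv2
from bench import r
def save(c,n):
    cv2.imwrite(f'pics/{n}.png',cv2.cvtColor(c['img'],cv2.COLOR_RGB2BGR))
def D(c): return np.array([c['k1'],0,0,0,0],float)
def ray(c,u,v):
    # exact model: distorted = s*(1+k1 r^2)
    p=cv2.undistortPoints(np.array([[[u,v]]],float),np.array(c['K']),D(c)).ravel()
    T=np.array(c['camera_from_world']);R=T[:3,:3]
    return -R.T@T[:3,3], R.T@np.array([p[0],p[1],1])
def atz(c,u,v,z):
    o,d=ray(c,u,v); return o+d*(z-o[2])/d[2]
def proj(c,P):
    T=np.array(c['camera_from_world'])
    return cv2.projectPoints(np.atleast_2d(P).astype(float),cv2.Rodrigues(T[:3,:3])[0],T[:3,3],np.array(c['K']),D(c))[0].reshape(-1,2)
E
python3 - <<'E'
from h import *
print(r.read_state())
ims=[]
for n in('top','side'):
    c=r.camera(n);save(c,n+'0');print(n,c['K'],c['k1'],c['camera_from_world'])
E
```

```text
{'time': 0.0, 'joint_positions': array([-1.29961771,  0.33288045, -0.06469311,  1.46093985,  0.02161658,
        1.3498876 , -0.08851492]), 'joint_vel': array([ 1.77331992e-03, -1.57495135e-04,  4.68002544e-04,  1.56157839e-03,
       -1.11854334e-04,  4.68223743e-07, -1.22252503e-04]), 'joint_torque': array([-2.77716108e-04, -6.23253393e+01,  2.45054998e-02, -3.89904892e+01,
       -6.13077474e-02,  3.97579093e-02,  1.52288308e-04]), 'ee_pos': array([0.18087509, 0.59780708, 0.1894493 ]), 'eef_rot': array([ 8.02984224e-01,  5.95999859e-01, -5.43897181e-04,  4.55775581e-04]), 'ft_force': array([-0.69613692,  0.28572544, -0.14214644]), 'torque': array([-0.02672768,  0.02691743,  0.02095891]), 'width': 0.08709226297313183}
top [[398.9620206    0.         327.02635443]
 [  0.         398.9620206  204.06042315]
 [  0.           0.           1.        ]] 0.0033902597486681636 [[-0.02664153 -0.99911578 -0.03252519  0.01045409]
 [-0.98081188  0.03241174 -0.19224342  0.56272786]
 [ 0.19312763  0.02677943 -0.98080813  0.89430016]
 [ 0.          0.          0.          1.        ]]
side [[455.41707092   0.         322.24546008]
 [  0.         455.41707092 203.72743305]
 [  0.           0.           1.        ]] -0.02917427484821288 [[ 0.87557275 -0.48249229  0.02394901 -0.50334185]
 [-0.24295255 -0.48264881 -0.84144173  0.17480839]
 [ 0.41754811  0.73092497 -0.53981688  0.99132518]
 [ 0.          0.          0.          1.        ]]
```

View pics/top0.png

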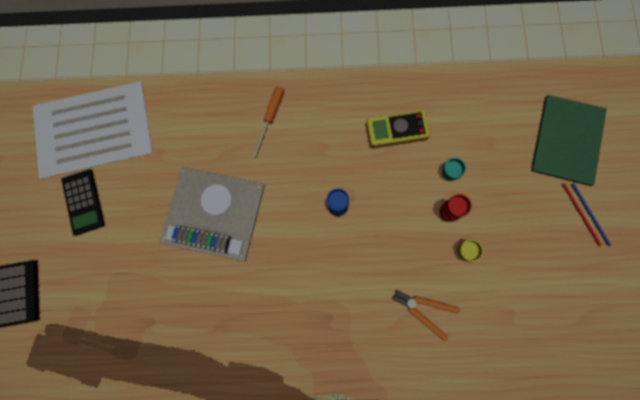

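View pics/side0.png

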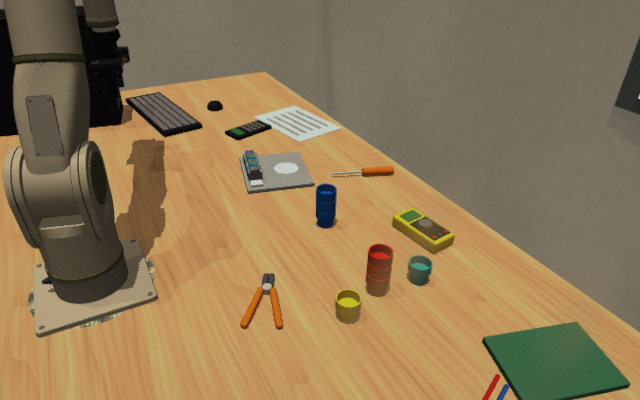

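The red stack is at top (457,206) / side (379,268). The others are blue (338,202), turquoise (454,169, a single cup) and yellow (469,250, a single cup). Only the red one is a tall red stack, so I'll measure it, the neighbours and the patch, and confirm in one enlarged crop.

```bash
cat > m.py <<'E'
from h import *
from scipy.optimize import minimize
a=np.linspace(0,2*np.pi,60)
def pts(x,y,n):
    P=[]
    for k in range(n):
        for z,R in((0,.021),(.026,.021),(.026,.026),(.05,.026)):
            P.append(np.c_[x+R*np.cos(a),y+R*np.sin(a),0*a+z+.029*k])
    return np.concatenate(P)
hs={'red':lambda h:(h<8)|(h>172),'blue':lambda h:(h>105)&(h<130),'yellow':lambda h:(h>24)&(h<35),'teal':lambda h:(h>80)&(h<100)}
def mask(c,col,seed):
    h=cv2.cvtColor(c['img'],cv2.COLOR_RGB2HSV).astype(int)
    m=(hs[col](h[...,0])&(h[...,1]>150)&(h[...,2]>25)).astype(np.uint8)
    n,l,s,ce=cv2.connectedComponentsWithStats(m)
    i=min((k for k in range(1,n) if s[k,4]>60),key=lambda k:np.hypot(*(ce[k]-seed)))
    q=np.argwhere(l==i)[:,::-1].astype(np.int32)
    return cv2.boundingRect(q),s[i,4],q
def fit(cs,col,seeds,n,x0):
    bs=[]
    for c,s in zip(cs,seeds):
        b,ar,q=mask(c,col,s); bs.append((b[0],b[1],b[0]+b[2]-1,b[1]+b[3]-1))
    def f(p):
        e=[]
        for c,b in zip(cs,bs):
            P=proj(c,pts(*p,n)); e+=list(np.r_[P.min(0)+.5,P.max(0)-.5]-b)
        return np.array(e)
    from scipy.optimize import least_squares
    s=least_squares(f,x0,loss='soft_l1'); return s.x,np.round(s.fun,1)
if __name__=='__main__':
    t,s=r.camera('top'),r.camera('side')
    for col,st,ss,n in(('red',(457,206),(379,268),3),('blue',(338,202),(326,205),3),('yellow',(469,250),(348,306),1),('teal',(454,169),(419,270),1)):
        x0=atz(t,*st,.05)[:2]; print(col,x0,*fit((t,s),col,(st,ss),n,x0))
    for c,seed in((t,(215,199)),(s,(286,168))):
        h=cv2.cvtColor(c['img'],cv2.COLOR_RGB2HSV); v=int(h[seed[1],seed[0],2])
        m=((h[...,1]<60)&(h[...,2]>v*.88)).astype(np.uint8)
        n,l,st,ce=cv2.connectedComponentsWithStats(m); i=l[seed[1],seed[0]]
        x,y,w,hh,_=st[i]
        print('patch',st[i],ce[i],atz(c,*ce[i],.012), 'width',np.linalg.norm(atz(c,x-.5,y+hh/2,.012)-atz(c,x+w-.5,y+hh/2,.012)))
    print('terminals',atz(t,172,233,.054),atz(t,236,247,.054))
    im=np.hstack([cv2.resize(t['img'][140:290,300:500],(400,300),interpolation=2)*1,cv2.resize(s['img'][220:340,320:480],(400,300),interpolation=2)])
    cv2.imwrite('pics/crop.png',cv2.convertScaleAbs(im[...,::-1],alpha=1.5))
E
python3 m.py
```

```text
red [ 0.54891687 -0.31313526] [ 0.54326048 -0.3021081 ] [-1.1 -1.2  0.1  0.4 -1.4 -0.1  0.9 27. ]
blue [ 0.56788379 -0.03257212] [ 0.56418311 -0.03166516] [-1.5 -2.2  1.6  1.4 -0.7 -1.   0.5  0.9]
yellow [ 0.4447615  -0.33135981] [ 0.44743475 -0.33708909] [-2.5 -1.9  0.3  0.2 -0.5  0.   0.1 15.6]Traceback (most recent call last):
  File "m.py", line 32, in <module>
    x0=atz(t,*st,.05)[:2]; print(col,x0,*fit((t,s),col,(st,ss),n,x0))
                                         ~~~^^^^^^^^^^^^^^^^^^^^^^^^
  File "m.py", line 21, in fit
    b,ar,q=mask(c,col,s); bs.append((b[0],b[1],b[0]+b[2]-1,b[1]+b[3]-1))
           ~~~~^^^^^^^^^
  File "m.py", line 15, in mask
    i=min((k for k in range(1,n) if s[k,4]>60),key=lambda k:np.hypot(*(ce[k]-seed)))
ValueError: min() iterable argument is empty
```

```bash
sed -i "s/(h>80)&(h<100)/(h>75)\&(h<104)/; s/h\[...,1\]>150/h[...,1]>(95 if col=='teal' else 120)/" m.py; python3 m.py
```

```text
red [ 0.54891687 -0.31313526] [ 0.54341795 -0.30218785] [-1.1 -1.2  0.1  0.4 -2.3 -0.1  1.  27. ]
blue [ 0.56788379 -0.03257212] [ 0.56448057 -0.03084101] [-0.9 -2.3  1.2  1.3 -0.8 -1.2  0.4  0.7]
yellow [ 0.4447615  -0.33135981] [ 0.44657239 -0.33738409] [-3.3 -1.6  0.5 -0.5 -0.8  0.2 -0.2 15.9]
teal [ 0.63957518 -0.3140236 ] [ 0.64722174 -0.31687324] [-1.5 -2.9  1.3  1.1 -3.9 -6.   1.2 15.8]
patch [201 185  30  30 688] [215.30813953 199.13372093] [0.59313881 0.2757031  0.012     ] width 0.07618597106573548
patch [274 162  24  12 212] [285.5754717  167.61792453] [0.59538547 0.27761591 0.012     ] width 0.07543131453998815
terminals [0.50506094 0.3639802  0.054     ] [0.46727797 0.2102205  0.054     ]
```

View pics/crop.png

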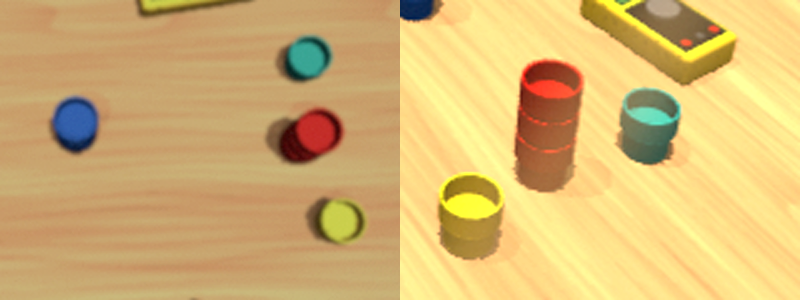

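The crop confirms it. The tall red stack (crop left about 315,132; right about 550,125) has three red segments, while turquoise and yellow are single low cups. Red is at about (0.543,-0.302) and the patch at about (0.594,0.2765), 76 mm wide as against 78 mm given. The jaw axis already lies nearly along the board's y, so I'll keep the orientation.

>>> play_rows:
  commands:
    - [4,-2.5,0,0,0,0,8.7]
    - [4,-2.5,0,0,0,0,8.7]
    - [4,-2.5,0,0,0,0,8.7]
    - [4,-2.5,0,0,0,0,8.7]
    - [4,-2.5,0,0,0,0,8.7]
    - [4,-2.5,0,0,0,0,8.7]
    - [4,-2.5,0,0,0,0,8.7]
    - [4,-2.5,0,0,0,0,8.7]
    - [0,-4,0,0,0,0,8.7]
    - [0,-4,0,0,0,0,8.7]
    - [0,-4,0,0,0,0,8.7]
    - [0,-4,0,0,0,0,8.7]
    - [0,-4,0,0,0,0,8.7]
    - [0,-4,0,0,0,0,8.7]
    - [0,-4,0,0,0,0,8.7]
    - [0,-4,0,0,0,0,8.7]
    - [0,-4,0,0,0,0,8.7]
    - [0,-4,0,0,0,0,8.7]
    - [0,-4,0,0,0,0,8.7]
    - [0,-4,0,0,0,0,8.7]

```text
time: 2.8
ee_pos: [0.5009, -0.083, 0.1904]
eef_rot: [0.803, 0.596, 0.0, 0.0]
ft_force: [1.3, 1.3, -0.6]
width: 0.0871
```

>>> play_rows:
  commands:
    - [0.7,-3.6,0,0,0,0,8.7]
    - [0.7,-3.6,0,0,0,0,8.7]
    - [0.7,-3.6,0,0,0,0,8.7]
    - [0.7,-3.6,0,0,0,0,8.7]
    - [0.7,-3.6,0,0,0,0,8.7]
    - [0.7,-3.6,0,0,0,0,8.7]
    - [0,0,0,0,0,0,8.7]
    - [0,0,0,0,0,0,8.7]

```text
time: 3.8
ee_pos: [0.543, -0.2971, 0.19]
eef_rot: [0.803, 0.596, 0.0, -0.0]
ft_force: [-0.2, 0.7, -0.2]
width: 0.0869
```

```bash
python3 - <<'E'
from h import *
c=r.camera('wrist');save(c,'w1')
print(r.read_state()['ee_pos'],proj(c,[[.543,-.302,.108],[.543,-.302,.087]]),c['camera_from_world'])
E
```

```text
[ 0.54318988 -0.29660126  0.19015008] [[313.43626872 196.13170402]
 [313.70108551 190.69063628]] [[ 2.88443055e-01  9.57497051e-01 -4.10643917e-05  1.28496483e-01]
 [ 9.16892016e-01 -2.76198555e-01  2.88137795e-01 -6.15930804e-01]
 [ 2.75879747e-01 -8.31489976e-02 -9.57588956e-01  2.17518574e-01]
 [ 0.00000000e+00  0.00000000e+00  0.00000000e+00  1.00000000e+00]]
```

View pics/w1.png

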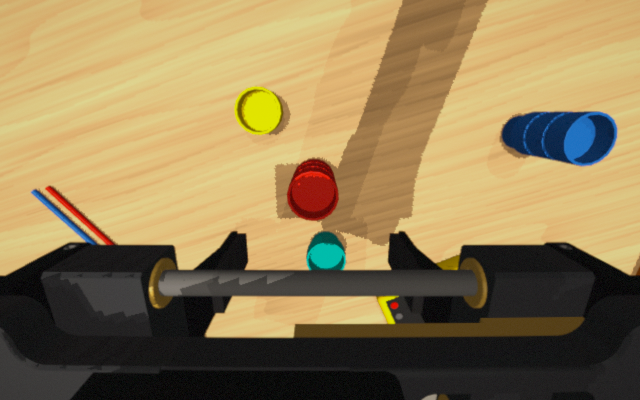

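The wrist view shows the red rim centred at about (313,195), against a prediction of (313.4,196), so the position is confirmed to about 1 mm. I'll descend until the tips sit at the gap below the top band, and stay open.

>>> play_rows:
  commands:
    - [0,-0.5,-1,0,0,0,8.7]
    - [0,0,-2,0,0,0,8.7]
    - [0,0,-2,0,0,0,8.7]
    - [0,0,-2,0,0,0,8.7]
    - [0,0,-1.5,0,0,0,8.7]
    - [0,0,-1,0,0,0,8.7]
    - [0,0,-0.7,0,0,0,8.7]
    - [0,0,-0.3,0,0,0,8.7]
    - [0,0,0,0,0,0,8.7]
    - [0,0,0,0,0,0,8.7]

```text
time: 5.1
ee_pos: [0.5432, -0.3029, 0.0857]
eef_rot: [0.803, 0.596, 0.0, 0.0]
ft_force: [0.5, 0.2, -0.4]
width: 0.0868
```

```bash
python3 - <<'E'
from h import *
print(r.read_state()['ee_pos'])
c=r.camera('wrist');a=c['img'][120:400,100:540]
s=r.camera('side');b=cv2.resize(s['img'][200:320,300:460],(373,280))
cv2.imwrite('pics/w2.png',np.hstack([a,b])[...,::-1])
E
```

```text
[ 0.543243   -0.30288772  0.08573449]
```

View pics/w2.png

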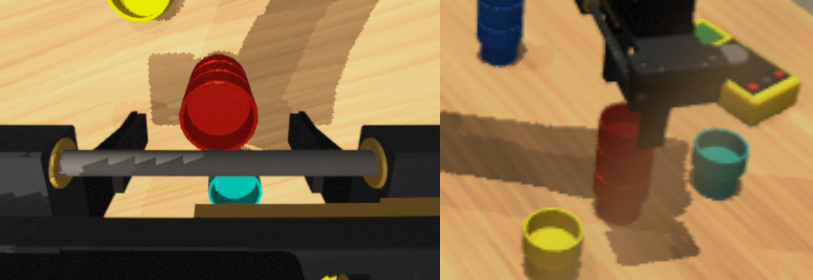

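The cup is centred between the fingers (the gap's middle is at 218 px in the crop, the cup at 219). I'll close gently.

>>> play_rows:
  commands:
    - [0,0,0,0,0,0,7]
    - [0,0,0,0,0,0,6]
    - [0,0,0,0,0,0,5.6]
    - [0,0,0,0,0,0,5.3]
    - [0,0,0,0,0,0,5]
    - [0,0,0,0,0,0,4.5]
    - [0,0,0,0,0,0,4.5]
    - [0,0,0,0,0,0,4.5]
    - [0,0,0,0,0,0,4.5]
  grip_force: 12

```text
time: 6.32
ee_pos: [0.543, -0.3028, 0.0853]
eef_rot: [0.803, 0.596, 0.0, -0.0]
ft_force: [-0.0, -0.1, 0.1]
width: 0.0452
```

>>> play_rows:
  commands:
    - [0,0,0.4,0,0,0,4.5]
    - [0,0,0.6,0,0,0,4.5]
    - [0,0,0.6,0,0,0,4.5]
    - [0,0,0.4,0,0,0,4.5]
    - [0,0,0,0,0,0,4.5]

```text
time: 6.95
ee_pos: [0.5432, -0.3028, 0.1057]
eef_rot: [0.803, 0.596, 0.0, 0.0]
ft_force: [1.1, 0.2, 0.3]
width: 0.0454
```

```bash
python3 - <<'E'
from h import *
print(r.read_state()['ee_pos'],r.read_state()['ft_force'])
c=r.camera('wrist');a=c['img'][120:400,100:540]
s=r.camera('side');b=cv2.resize(s['img'][200:320,300:460],(373,280))
cv2.imwrite('pics/w3.png',np.hstack([a,b])[...,::-1])
E
```

```text
[ 0.54321111 -0.30283874  0.10570907] [1.13530525 0.22589962 0.31961194]
```

View pics/w3.png

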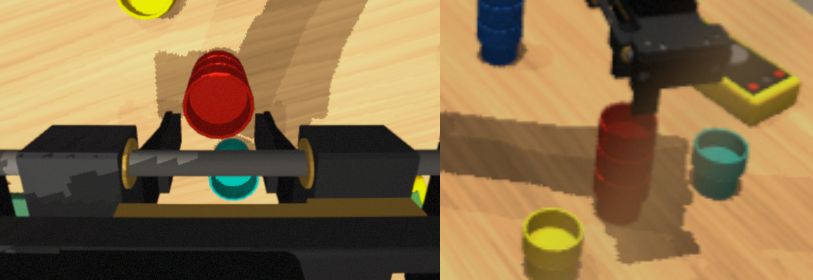

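Width 45 mm is less than 52 mm, so the fingers shut on nothing. Both views show them beside the cup, on the +x side. I'll compare where the reported TCP projects with where the fingertips appear.

```bash
python3 - <<'E'
from h import *
st=r.read_state();p=st['ee_pos'];R=cv2.Rodrigues(np.zeros(3))[0]
from scipy.spatial.transform import Rotation as Ro
R=Ro.from_quat(st['eef_rot']).as_matrix()
ims=[]
for n in('wrist','side','top'):
    c=r.camera(n);T=c['camera_from_world'];print(n,'cam at',-T[:3,:3].T@T[:3,3])
    im=c['img'].copy()
    tips=[p+R@[s*.0226,0,0] for s in(-1,1)]
    a=np.linspace(0,6.28,40)
    rim=np.c_[.543+.026*np.cos(a),-.302+.026*np.sin(a),0*a+.108]
    base=np.c_[.543+.021*np.cos(a),-.302+.021*np.sin(a),0*a]
    for q,col in((tips,(0,255,0)),([p],(255,255,255)),(rim,(0,255,255)),(base,(255,0,255))):
        for u in proj(c,q):
            cv2.circle(im,tuple(int(round(x)) for x in u),0 if len(q)>2 else 1,col,-1)
    print(np.round(proj(c,tips+[p]),0).tolist())
    if n=='wrist': ims.append(im[120:400,100:540])
    else:
        u=proj(c,[p])[0].astype(int); ims.append(cv2.resize(im[u[1]-50:u[1]+70,u[0]-60:u[0]+60],(280,280),interpolation=0))
cv2.imwrite('pics/w4.png',np.hstack([ims[0],ims[1]])[...,::-1]);cv2.imwrite('pics/t4.png',cv2.convertScaleAbs(ims[2],alpha=1.5)[...,::-1])
E
```

```text
wrist cam at [ 0.46752613 -0.28055828  0.30087931]
[[287.0, 226.0], [350.0, 226.0], [318.0, 226.0]]
side cam at [ 0.0692566  -0.88307183  0.69427968]
[[384.0, 259.0], [377.0, 246.0], [381.0, 252.0]]
top cam at [ 0.37949462 -0.03174299  0.98565761]
[[470.0, 207.0], [450.0, 202.0], [460.0, 204.0]]
```

View pics/w4.png

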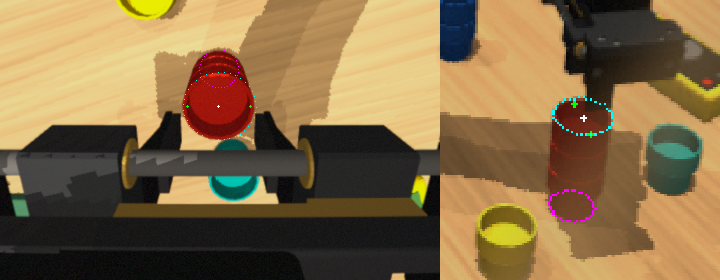

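The cup fit agrees in all views and the cup has not moved, but the real fingertips appear about 35 mm nearer the wrist camera, so higher, than the reported TCP. I'll raise the tool clear and measure that offset, with height ticks drawn over the fingers.

>>> play_rows:
  commands:
    - [0,0,2,0,0,0,7]
    - [0,0,2.5,0,0,0,7]
    - [0,0,0,0,0,0,7]
    - [0,0,0,0,0,0,7]

```text
time: 7.7
ee_pos: [0.543, -0.3027, 0.1506]
eef_rot: [0.803, 0.596, 0.0, 0.0]
ft_force: [-0.5, 0.0, -1.1]
width: 0.0686
```

```bash
cat > ov.py <<'E'
from h import *
from scipy.spatial.transform import Rotation as Ro
st=r.read_state();p=st['ee_pos'];R=Ro.from_quat(st['eef_rot']).as_matrix();w=st['width']/2
print(p,w*2)
out=[]
for n in('wrist','side'):
    c=r.camera(n);im=c['img'];k=4 if n=='side' else 2
    u=proj(c,[p-R@[0,0,.02]])[0].astype(int);hw,hh=(50,75) if n=='side' else (100,150)
    o=u-[hw,hh];o=np.clip(o,0,[640-2*hw,400-2*hh]);a=cv2.resize(im[o[1]:o[1]+2*hh,o[0]:o[0]+2*hw],None,fx=k,fy=k,interpolation=cv2.INTER_NEAREST)
    a=cv2.convertScaleAbs(a,alpha=1.6)
    for s in(-1,1):
        for h,col in((0,(0,255,0)),(.02,(255,255,0)),(.04,(255,255,255)),(.06,(255,0,255))):
            # inner face line across pad width
            q=((proj(c,[p+R@[s*w,-.0095,-h],p+R@[s*w,.0095,-h]])-o+.5)*k).astype(int)
            cv2.line(a,tuple(map(int,q[0])),tuple(map(int,q[1])),col,1)
    out.append(a)
cv2.imwrite('pics/ov.png',np.hstack(out)[...,::-1])
E
python3 ov.py
```

```text
[ 0.54302242 -0.30272483  0.15060104] 0.06856919171063915
```

View pics/ov.png

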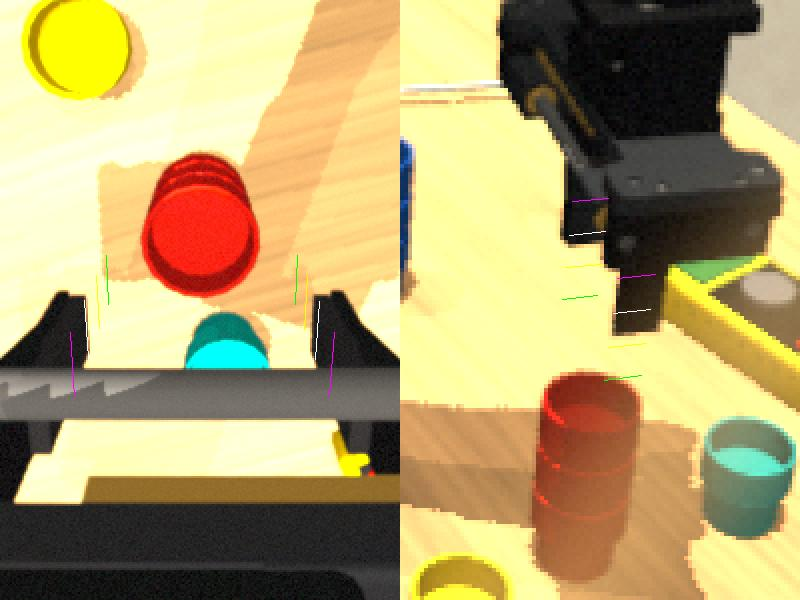

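Both views agree: the real fingertips match the 40 mm tick (wrist tips at about (87,300) and (316,300), side tip bottom at about (637,330)). They are therefore about 39 mm above the reported TCP, with no sideways error. I'll use tip z = reported z + 0.039, which means descending to a reported 0.047 (tip at 0.086).

>>> play_rows:
  commands:
    - [0,0,-0.5,0,0,0,8.7]
    - [0,0,-1.5,0,0,0,8.7]
    - [0,0,-1.5,0,0,0,8.7]
    - [0,0,-1.5,0,0,0,8.7]
    - [0,0,-1.5,0,0,0,8.7]
    - [0,0,-1.5,0,0,0,8.7]
    - [0,0,-1.5,0,0,0,8.7]
    - [0,0,-0.5,0,0,0,8.7]
    - [0,0,-0.3,0,0,0,8.7]
    - [0,0,0,0,0,0,8.7]
    - [0,0,0,0,0,0,8.7]

```text
time: 9.18
ee_pos: [0.5433, -0.3029, 0.0478]
eef_rot: [0.803, 0.596, 0.0, 0.0]
ft_force: [-0.5, -0.2, 0.3]
width: 0.087
```

>>> play_rows:
  commands:
    - [0,0,0,0,0,0,7]
    - [0,0,0,0,0,0,6]
    - [0,0,0,0,0,0,5.6]
    - [0,0,0,0,0,0,5.3]
    - [0,0,0,0,0,0,5]
    - [0,0,0,0,0,0,4.5]
    - [0,0,0,0,0,0,4.5]
    - [0,0,0,0,0,0,4.5]
  grip_force: 12

```text
time: 10.18
ee_pos: [0.543, -0.3027, 0.0473]
eef_rot: [0.803, 0.596, 0.0, -0.0]
ft_force: [0.3, 1.2, -0.7]
width: 0.0522
```

```bash
python3 ov.py
```

```text
[ 0.54298858 -0.30272852  0.04728481] 0.05218993814013208
```

View pics/ov.png

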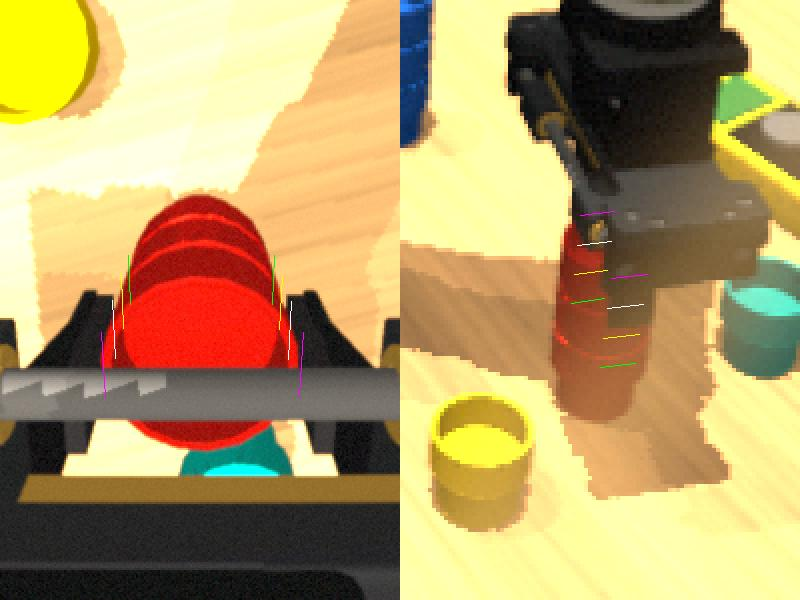

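Width 52.2 mm means the cup is held, with the tips at about the gap below its band. To be sure not to pinch the second rim I'll regrip 4 mm higher, then lift 8 mm and check before going further.

>>> play_rows:
  commands:
    - [0,0,0,0,0,0,6]
    - [0,0,0,0,0,0,6]
    - [0,0,0.4,0,0,0,6]
    - [0,0,0,0,0,0,6]
    - [0,0,0,0,0,0,5]
    - [0,0,0,0,0,0,4.5]
    - [0,0,0,0,0,0,4.5]
    - [0,0,0,0,0,0,4.5]
    - [0,0,0.4,0,0,0,4.5]
    - [0,0,0.4,0,0,0,4.5]
    - [0,0,0,0,0,0,4.5]
  grip_force: 15

```text
time: 11.65
ee_pos: [0.5432, -0.3029, 0.0597]
eef_rot: [0.803, 0.596, 0.0, 0.0]
ft_force: [0.4, -0.6, -0.8]
width: 0.0525
```

```bash
python3 ov.py
```

```text
[ 0.54321409 -0.3029052   0.05974544] 0.052451899871821916
```

View pics/ov.png

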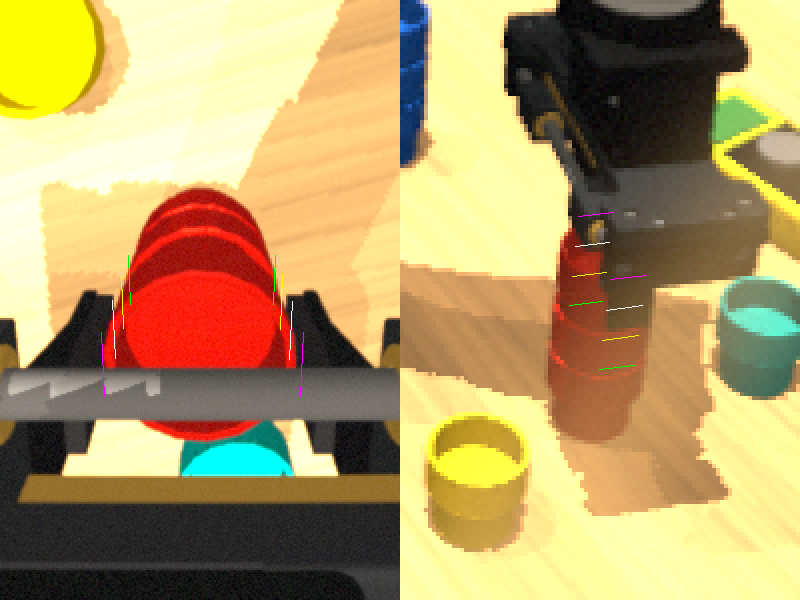

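The lower cups have not moved: the base and the second/third seam shifted by the same 20 px as the static yellow cup, which is only the crop moving. The top cup's foot is emerging. Continuing the lift, then carrying it across at height.

>>> play_rows:
  commands:
    - [0,0,0.7,0,0,0,4.5]
    - [0,0,0.8,0,0,0,4.5]
    - [0,0,0.8,0,0,0,4.5]
    - [0,0,0.8,0,0,0,4.5]
    - [0,0,1,0,0,0,4.5]
    - [0,0,1.2,0,0,0,4.5]
    - [0,0,1.5,0,0,0,4.5]
    - [0,0,1.5,0,0,0,4.5]
    - [0,0,1.5,0,0,0,4.5]
    - [0,0,1.2,0,0,0,4.5]
    - [0,0,0,0,0,0,4.5]

```text
time: 13.12
ee_pos: [0.5435, -0.3031, 0.1704]
eef_rot: [0.803, 0.596, 0.0, 0.001]
ft_force: [0.2, -0.3, -0.9]
width: 0.0527
```

>>> play_rows:
  commands:
    - [0.1,1,0,0,0,0,4.5]
    - [0.2,2,0,0,0,0,4.5]
    - [0.3,3,0,0,0,0,4.5]
    - [0.3,3.8,0,0,0,0,4.5]
    - [0.3,3.8,0,0,0,0,4.5]
    - [0.3,3.8,0,0,0,0,4.5]
    - [0.3,3.8,0,0,0,0,4.5]
    - [0.3,3.8,0,0,0,0,4.5]
    - [0.4,3.8,0,0,0,0,4.5]
    - [0.4,3.8,0,0,0,0,4.5]
    - [0.4,3.8,0,0,0,0,4.5]
    - [0.4,3.8,0,0,0,0,4.5]
    - [0.4,3.8,0,0,0,0,4.5]
    - [0.3,3.8,0,0,0,0,4.5]
    - [0.3,3,0,0,0,0,4.5]
    - [0.2,3,0,0,0,0,4.5]
    - [0.1,2.4,0,0,0,0,4.5]
    - [0.1,1.7,0,0,0,0,4.5]
    - [0,0,0,0,0,0,4.5]
    - [0,0,0,0,0,0,4.5]

```text
time: 15.62
ee_pos: [0.5943, 0.2748, 0.1693]
eef_rot: [0.803, 0.595, -0.0, 0.0]
ft_force: [-0.5, -0.8, -1.2]
width: 0.0525
```

```bash
python3 - <<'E'
from h import *
p=r.read_state()['ee_pos'];print(p)
print('need cm',(np.array([.594,.2765,.012])-p-[0,0,.0067])*100)
E
```

```text
[0.59434984 0.27479489 0.1693188 ]
need cm [ -0.03498362   0.17051095 -16.4018802 ]
```

>>> play_rows:
  commands:
    - [0,0.2,-1,0,0,0,4.5]
    - [0,0,-2,0,0,0,4.5]
    - [0,0,-2.5,0,0,0,4.5]
    - [0,0,-2.5,0,0,0,4.5]
    - [0,0,-2.5,0,0,0,4.5]
    - [0,0,-2,0,0,0,4.5]
    - [0,0,-1.5,0,0,0,4.5]
    - [0,0,-1,0,0,0,4.5]
    - [0,0,-0.4,0,0,0,4.5]
    - [0,0,0,0,0,0,4.5]
    - [0,0,0,0,0,0,4.5]

```text
time: 17.0
ee_pos: [0.5944, 0.2785, 0.016]
eef_rot: [0.803, 0.596, 0.001, 0.0]
ft_force: [-0.1, 0.5, -1.0]
width: 0.0523
```

```bash
python3 - <<'E'
from h import *
st=r.read_state();p=st['ee_pos'];print(p,st['ft_force'])
a=np.linspace(0,6.28,60);out=[]
zb=p[2]+.0067
for n,hw,hh,k in(('wrist',100,150,2),('side',50,75,4)):
    c=r.camera(n);u=proj(c,[[p[0],p[1],.04]])[0].astype(int);o=np.clip(u-[hw,hh],0,[640-2*hw,400-2*hh])
    im=cv2.resize(c['img'][o[1]:o[1]+2*hh,o[0]:o[0]+2*hw],None,fx=k,fy=k,interpolation=0)
    for x,y,z,R,col in((.594,.2765,.012,.039,(255,0,255)),(p[0],p[1],zb,.021,(0,255,0)),(p[0],p[1],zb+.05,.026,(0,255,255))):
        for q in proj(c,np.c_[x+R*np.cos(a),y+R*np.sin(a),0*a+z]):
            q=((q-o+.5)*k).astype(int);cv2.circle(im,tuple(map(int,q)),1,col,-1)
    out.append(im)
cv2.imwrite('pics/pl.png',np.hstack(out)[...,::-1])
E
```

```text
[0.59444335 0.27849147 0.01603016] [-0.11772332  0.52384009 -0.99124794]
```

View pics/pl.png

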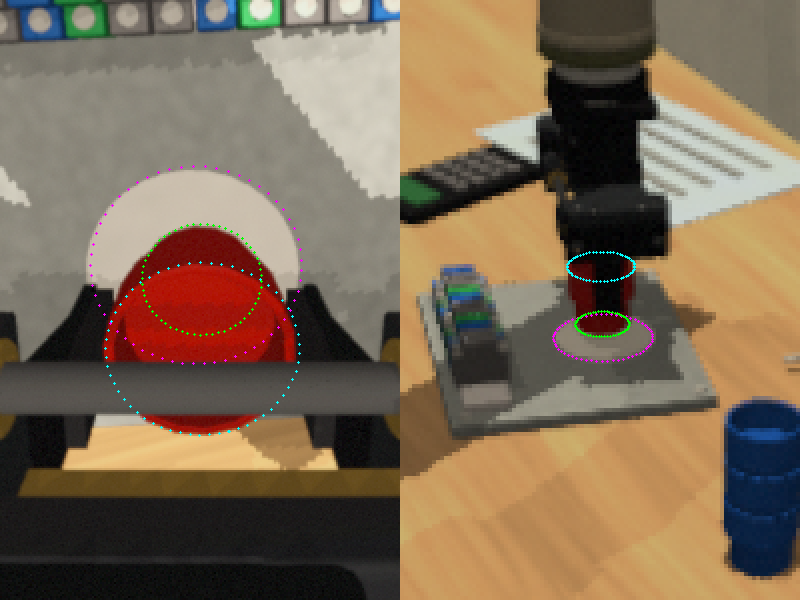

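The cup hangs upright over the patch. The modelled rim, foot and patch outlines match both views within about 2 mm, with about 10 mm to go. Lowering until contact.

>>> play_rows:
  commands:
    - [0,-0.1,-0.4,0,0,0,4.5]
    - [0,0,-0.3,0,0,0,4.5]
    - [0,0,-0.1,0,0,0,4.5]
    - [0,0,0,0,0,0,4.5]
    - [0,0,-0.1,0,0,0,4.5]
    - [0,0,0,0,0,0,4.5]

```text
time: 17.85
ee_pos: [0.594, 0.2772, 0.0062]
eef_rot: [0.803, 0.596, 0.0, -0.0]
ft_force: [-0.9, 0.2, -0.4]
width: 0.0526
```

>>> play_rows:
  commands:
    - [0,0,-0.1,0,0,0,4.5]
    - [0,0,0,0,0,0,4.5]

```text
time: 18.1
ee_pos: [0.594, 0.2773, 0.0053]
eef_rot: [0.803, 0.596, 0.0, -0.0]
ft_force: [-0.0, -0.1, 0.1]
width: 0.0524
```

Force rose from about -0.9 to about +0.1 N, so it is near contact. I'll make one or two more small steps while watching the force.

>>> play_rows:
  commands:
    - [0,0,-0.05,0,0,0,4.5]
    - [0,0,0,0,0,0,4.5]

```text
time: 18.35
ee_pos: [0.5941, 0.2773, 0.0052]
eef_rot: [0.803, 0.596, 0.0, -0.0]
ft_force: [-1.7, -0.8, 4.8]
width: 0.0523
```

>>> play_rows:
  commands:
    - [0,0,-0.05,0,0,0,4.5]
    - [0,0,0,0,0,0,4.5]

```text
time: 18.6
ee_pos: [0.5941, 0.2773, 0.0052]
eef_rot: [0.803, 0.596, 0.0, -0.0]
ft_force: [-4.0, -2.5, 10.3]
width: 0.0522
```

Contact (about 5–10 N up). I'll ease back 0.5 mm, open slowly, and retreat straight up.

>>> play_rows:
  commands:
    - [0,0,0.07,0,0,0,4.5]
    - [0,0,0,0,0,0,4.5]
    - [0,0,0,0,0,0,5.4]
    - [0,0,0,0,0,0,6]
    - [0,0,0,0,0,0,7]
    - [0,0,0,0,0,0,8.5]
    - [0,0,0,0,0,0,8.5]
    - [0,0,0,0,0,0,8.5]
    - [0,0,0.5,0,0,0,8.5]
    - [0,0,1.5,0,0,0,8.5]
    - [0,0,2.5,0,0,0,8.5]
    - [0,0,3,0,0,0,8.5]
    - [0,0,3,0,0,0,8.5]
    - [0,0,3,0,0,0,8.5]
    - [0,0,2,0,0,0,8.5]
    - [0,0,0,0,0,0,8.5]
    - [0,0,0,0,0,0,8.5]

```text
time: 20.72
ee_pos: [0.5936, 0.2771, 0.1594]
eef_rot: [0.803, 0.596, -0.0, -0.0]
ft_force: [0.1, -0.3, -0.2]
width: 0.0847
```

```bash
python3 - <<'E'
from m import *
st=r.read_state();print(st['time'],st['ee_pos'],st['width'],st['ft_force'])
t,s=r.camera('top'),r.camera('side')
print('blue',*fit((t,s),'blue',((338,202),(326,205)),3,[.564,-.031]))
print('red stack',*fit((t,s),'red',((457,206),(379,278)),2,[.543,-.302]))
c=r.camera('wrist');out=[]
for c,ctr,hw,hh,k in((c,(.594,.277,.04),133,150,2),(s,(.57,0,.0),133,150,2)):
    u=proj(c,[ctr])[0].astype(int) if k==2 and hw==133 else None
    o=np.clip(u-[hw,hh],0,[640-2*hw,400-2*hh])
    im=cv2.resize(c['img'][o[1]:o[1]+2*hh,o[0]:o[0]+2*hw],(400,450),interpolation=0)
    f=400/(2*hw)
    for x,y,z,R,col in((.594,.2765,.012,.039,(255,0,255)),(.594,.277,.012,.021,(0,255,0)),(.594,.277,.062,.026,(0,255,255)),(.543,-.302,.079,.026,(0,255,255))):
        for q in proj(c,np.c_[x+R*np.cos(a),y+R*np.sin(a),0*a+z]):
            q=((q-o+.5)*f).astype(int);cv2.circle(im,tuple(map(int,q)),0,col,-1)
    out.append(im)
cv2.imwrite('pics/fin.png',np.hstack(out)[...,::-1])
E
```

```text
20.725 [0.59361549 0.27710423 0.15942722] 0.08467123463614568 [ 0.07412787 -0.34350617 -0.169796  ]
blue [ 0.56448057 -0.03084101] [-0.9 -2.3  1.2  1.3 -0.8 -1.2  0.4  0.7]
red stack [ 0.54313861 -0.30109039] [-1.5 -1.3  0.6  0.5 -2.7 -0.6  1.  26.8]
```

View pics/fin.png

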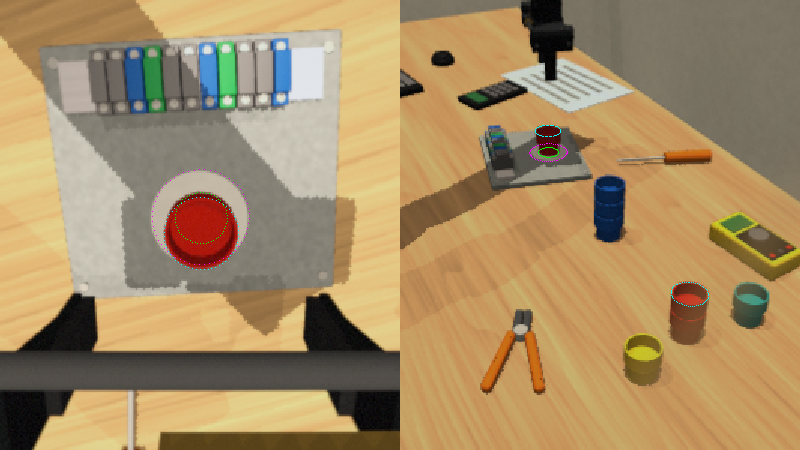

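The cup stands upright and centred on the patch, its rim and foot matching the model outlines. The two remaining red cups and the blue stack have not moved, and the gripper is well clear. Handing in.

```bash
python3 -c "
from bench import r
print(r.close_job())"
```

```text
the job is handed in; nothing more can be done
None
```

The top red cup is on the white patch, upright and released. I lowered it in the gripper until contact (about 5–10 N), opened the fingers and backed straight up. I handed the job in at about 21 s of the 38 s allowed.

**What went wrong on the way:** The first grasp closed above the cup on nothing. The real fingertips sit about 39 mm higher than the reported TCP, which both the wrist and side views showed. I corrected for that, regripped, and checked an 8 mm test lift before continuing. Nothing was moved by the miss.

**Last checks:**
- **Placed cup:** its rim and foot outlines matched the model at the patch centre to about 2 mm in the wrist and side views.
- **Other cups:** the remaining red cups measured within about 1 mm of their first position, and the blue stack had not moved.
- **Gripper:** it was open, clear of everything, and read about zero force.
- **One disagreement:** the side-view fit of the red stack kept a residual of about 27 px at its lower edge. The colour mask had dropped the stack's dim lower part, and the fit ignored that edge.

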